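# Clip the glass test plate into the bench viewer

## Task

Take the glass test plate out of the tray by its orange grip, lay it flat on the viewer with its blue bead leading, and slide it in under the two sprung clips until both ride up over the bead and snap down onto the glass behind it; then let go and leave it clipped in. Slide it gently by feel - the plate must not be rammed into the delicate end buffer or pressed hard on the viewer - and do not touch the viewer or its clips with the gripper or lift the clips by hand. Leave the tray's caps and the other things on the counter where they are.

Things in the scene. Friction and masses are not known exactly. Their poses are not given: they have to be found in the camera images.
- plate: greenish glass plate, 100 mm long (x) x 64 wide (y) x 5 thick, 0.11 kg, lying flat in the tray; origin at the centre of its underside, z up. Its leading edge (+x end) carries a blue bead across it, from x = 37 to 50 mm, top 11 mm above the underside, rounded in front (radius 5), flat on top, with a square step behind. Slippery: friction about 0.25 on viewer and clips.
- plate_grip (a point): centre of the top of the plate's upright orange grip block, 12 mm (plate x) x 24 mm (y), 35 mm behind the plate's origin; the block stands from the glass top (5 mm above the underside) to this point (37 mm above it)
- tray: white open tray, 270 (x) x 190 (y) x 32 mm high, walls and floor 4 mm thick, fixed; origin at the centre of its underside
- viewer: white light-box viewer, fixed, 260 (x) x 140 mm (y), flat stage top 45 mm above its origin (centre of its underside). The plate goes in along viewer +x, plate x along viewer x. Two side rails 5 mm high: 68 mm apart from x = -10 to 45 mm, flaring to 76 mm apart at x = -35; the stage before that is open. A plate with its origin at x = -55 mm or less is clear of the clips.
- viewer_stop (a point): point on the stage top at viewer x = 60 mm, y = 0: nominal place of the face of the black end buffer. The clip bar carrying buffer and clips is clamped up to 20 mm nearer or farther along viewer x; this point does not show that, it must be found by feel. The plate touches the buffer when its origin is 50 mm before the real buffer face.
- viewer_clips (a point): point on the stage top at viewer x = 42 mm, y = 0: nominal place of the clip noses (y = +24, -24; really 18 mm before the real buffer face; upturned tips begin 36 mm before it). Clips and bar stand up to 27 mm over the stage. Sliding in meets 3 to 10 N while the clips climb the bead, little on its top, then they snap down behind it with 2.5 mm left to the buffer.
- buffer (a joint): compression in m of the sprung black end buffer (9 mm high, 60 wide): 0 free, grows as the plate is pushed into it along viewer +x, 5 N per mm, delicate: meant to be touched, not pressed with more than 10 N (2 mm)
- clip_left (a joint): angle in rad of the sprung steel clip on the viewer's left side (+ y). 0 = resting, nose 2 mm above the stage; grows as the nose rides up (48 mm from hinge to nose); stop at 0.45. About 0.06 with the nose down on the 5 mm glass, about 0.19 on top of the 11 mm bead. Each clip presses with about 1.6 N on the glass, 3 N on the bead.
- clip_right (a joint): angle in rad of the sprung steel clip on the viewer's right side (- y). 0 = resting, nose 2 mm above the stage; grows as the nose rides up (48 mm from hinge to nose); stop at 0.45. About 0.06 with the nose down on the 5 mm glass, about 0.19 on top of the 11 mm bead. Each clip presses with about 1.6 N on the glass, 3 N on the bead.
- cap_a: loose grey round cap, 32 mm across, 12 high, lying in the tray; origin at the centre of its underside; leave it alone
- cap_b: loose blue round cap, 32 mm across, 12 high, lying in the tray; origin at the centre of its underside; leave it alone
- alcohol: clear plastic alcohol bottle with a thin spout, 74 mm across, 200 high, standing; origin at the centre of its underside; leave it alone
- vial_a: small amber glass vial with red cap, 24 mm across, 50 high, standing; origin at the centre of its underside; leave it alone
- vial_b: small clear glass vial with blue cap, 24 mm across, 50 high, standing; origin at the centre of its underside; leave it alone
- carton: white paper carton 70 x 120 x 45 mm; origin at the centre of its underside; leave it alone
- jar: glass jar with white lid, 70 mm across, 80 high; origin at the centre of its underside; leave it alone
Mind the look-alikes: they are no part of the job. What is shaped like the plate but pink or purple is not meant.

How it is judged (in metres and radians):
On the way:
1. both clips ride up on the bead of the plate at the same time, the plate flat on the viewer with its bead leading (value of joint each of clip_left, clip_right above 0.15 rad and y of plate in the frame of viewer between -0.006 and 0.006 m and x of plate in the frame of viewer between -0.055 and 0.032 m and angle between plate's own z axis and vertical below 0.08 rad), for 0.03 s.
At the end, for the whole second after the job is handed in: The plate lies flat (within 0.04 rad, 2 mm) and straight (0.09 rad) between the rails of the viewer, bead leading, pushed in so that both clips have come down behind the bead onto the glass (both clip angles 0.04 to 0.10 rad; plate origin at viewer x -17 to 36 mm, y within 6 mm), at rest (angle between plate's own z axis and vertical below 0.04 rad and z of plate in the frame of viewer between 0.043 and 0.047 m and value of joint clip_left between 0.04 and 0.1 rad and value of joint clip_right between 0.04 and 0.1 rad and angle between the x axis of plate and the x axis of viewer, either way round below 0.09 rad and y of plate in the frame of viewer between -0.006 and 0.006 m and x of plate in the frame of viewer between -0.017 and 0.036 m and linear speed of plate below 0.01 m/s); the robot touches nothing.
It fails at once if the end buffer is pressed in by more than 2 mm (10 N) (value of joint buffer above 0.002 m).
It fails at once if the plate is pressed or rammed against the viewer or its clips with more than 40 N (contact force between plate and viewer above 40 N).
It fails at once if the gripper or arm touches the viewer or its clips with more than 4 N (contact force between any of the fingers, the arm and viewer above 4 N).
It fails at once if one of the bystanders is moved by more than 20 mm (distance of any of cap_a, cap_b, alcohol, vial_a, vial_b, carton, jar from where it was at the start of the episode above 0.02 m).
It also fails if it takes over 61 s, if anything falls off the work surface, if the arm or the gripper's body presses on something with over 40 N, if the wrist force passes 120 N, or if a joint passes its speed limit or range.

## Robot

A 7-joint arm with a two-finger parallel gripper is mounted at the origin on the work surface. World frame = base frame: x ahead of the robot, y to its left, z up, the work surface at z = 0. Lengths are in mm, angles in rad, forces in N, time in s.
With the tool pointing down it reaches from about 400 to 850 mm from the base axis. Payload 10.4 kg.
Tool frame: the origin (TCP) lies at the very end of the fingers, on their centre line; the grasp point (between the pads) lies 19 mm behind it; z points along the fingers, y is the line along which they close (so a half turn about z gives the same grasp; the last joint's range is limited). The gripper opens to 85 mm and grips with 20 to 120 N. Pads are 22 mm wide; open, the fingers measure 114 mm over their backs; the gripper's body (76 mm by 85 mm) begins 54 mm behind the grasp point. The pads swing forward as they close: fully open they stand 13 mm farther back than shut.
Start: joints at [-1.353, 0.332, -0.065, 1.46, 0.022, 1.35, -0.088], TCP at [149.035, 606.992, 231.338] pointing down, gripper open.
Joint ranges: [-2.6, 2.6], [-0.5, 2.12], [-1.47, 1.34], [0.16, 2.42], [-1.27, 4.41], [0.06, 2.06], [-2.6, 2.6]. Speed limits (rad/s): [2.22, 2.22, 2.79, 2.79, 3.14, 3.14, 3.14].

## Interface

Orientations are given as a unit quaternion [w, x, y, z].
In Python, from bench import bot, cams, job gives the robot as it stands.
- The arm moves only by the tool move_arm, never from a script. Its argument "series" is a list that holds one entry, the list of rows, each a list of 7 numbers: the closure, from 0 (fully open) to 1 (shut), then the shift along the tool's x, y, z in cm, then the turn, a rotation vector about the tool's x, y, z in degrees. In form: [[[grip, tx, ty, tz, wx, wy, wz], ...]]. A call has exactly 10 rows; each row is the pose to reach, as a shift and turn from the pose commanded when the call began, along the tool's axes at that moment; what a row does not reach only later rows make up. A row lasts 1/10 s, in which the tool goes at most 50 mm and 8.59 degrees, less where a joint would pass 70% of its speed; a pose out of reach is approached as far as the arm can. A call with a gripper value outside its range is refused whole. The fingers move at their own pace and stop on an object; "squeeze" is the grip in N (left out, the last holds). Time passes only in rows, so rows that repeat a pose let the fingers close, or fill a call up. It gives the time, the measured TCP pose, the force, the opening and the grip force at its end, in the units of the state.
- bot.get_obs(): the state, without advancing time (a new reading comes with each control period).
- cams.snapshot(name): name is "scene" or "top"; returns a dict with "pixels" (420x560x3 uint8, red, green, blue), "z_map" (420x560 float32, mm along the optical axis (not along the pixel's ray), 0 where there is no reading), "intrinsics" (3x3 intrinsics, pixels), "pose" (4x4, takes a point from camera to world coordinates). Camera axes: x right, y down, z forward; pixel columns grow to the right and rows downward; lengths in mm; the calibration is good to about 2 mm. A picture is of the moment at which its call begins.
- job.sign_off(): hands the job in; it is judged then, once.
The state is a dict: "t": time; "joint_positions": joint angles; "joint_velocities": joint speeds; "effort": joint torques, N m; "tcp_pos": TCP position; "ee_rot": TCP orientation; "ft_force": force on the tool from outside, world axes, zero at the start; "moment": the same for the moment, N m; "finger_gap": finger opening in mm; "gripper_force": force on a finger pad.
Only numpy, scipy, OpenCV 4.12 (cv2) and the standard library are available. Lean on these libraries where they do the work, as an engineer would, in place of code of your own. Each camera call takes 0.05 s, during which the arm holds its last target. There are 200 camera calls.

## Working session

There is one attempt and no reset: what is moved stays moved. The work goes in short steps, Python scripts to look and compute and a tool call to move; the robot and the scene stay as the last step left them, time stands still between calls to the robot, and variables do not carry over. Pictures are saved under pics/ and viewed, at most 10 in all, crops included, and the job is handed in when it is done.

Besides the shell and the picture viewer there is one more tool, called after "Request:" by a JSON object that holds its "op" and its "data". move_arm: Moves the arm, as the interface text tells. Its arguments: {"type":"object","properties":{"series":{"type":"array"},"squeeze":{"type":"number"}},"required":["series"]}

```bash
mkdir -p pics; ls
python3 - <<'E'
from bench import bot,cams,job
import cv2,numpy as np
for n in ("top","scene"):
    s=cams.snapshot(n); cv2.imwrite(f"pics/{n}0.png",s["pixels"][:,:,::-1]); np.savez(f"{n}0.npz",**s)
    print(n,s["intrinsics"].round(1).tolist(),s["pose"].round(3).tolist())
o=bot.get_obs(); print({k:np.round(v,3).tolist() for k,v in o.items()})
E
```

```text
pics
top [[381.6, 0.0, 277.0], [0.0, 381.6, 215.0], [0.0, 0.0, 1.0]] [[-0.011, -0.984, 0.177, 379.903], [-1.0, 0.006, -0.024, 89.934], [0.023, -0.177, -0.984, 1191.097], [0.0, 0.0, 0.0, 1.0]]
scene [[540.3, 0.0, 281.1], [0.0, 540.3, 212.5], [0.0, 0.0, 1.0]] [[0.612, 0.534, -0.583, 1339.671], [0.791, -0.425, 0.441, -489.802], [-0.013, -0.731, -0.683, 996.998], [0.0, 0.0, 0.0, 1.0]]
{'t': 0.1, 'joint_positions': [-1.353, 0.333, -0.065, 1.461, 0.022, 1.35, -0.088], 'joint_velocities': [-0.001, -0.001, 0.001, -0.002, 0.0, -0.0, 0.001], 'effort': [0.001, -62.674, 0.049, -39.243, 0.016, 0.007, 0.0], 'tcp_pos': [148.952, 606.644, 230.571], 'ee_rot': [-0.0, 0.12, 0.993, -0.001], 'ft_force': [0.455, -0.306, -0.181], 'moment': [0.018, 0.006, 0.008], 'gripper_force': 0.0, 'finger_gap': 85.196}
```

View pics/top0.png

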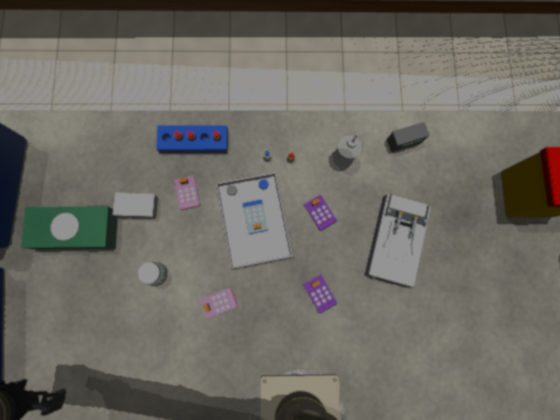

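View pics/scene0.png

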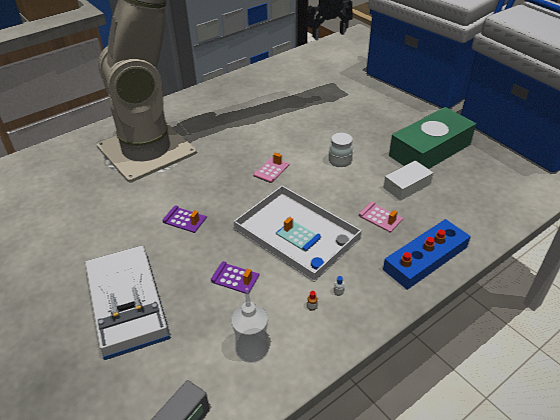

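The top view shows the plate in the tray at about (255,217), with its grip at (257,226) and its bead at (253,203). The viewer is at about (400,240) with its bar end up, and purple and pink decoys surround the tray. In the scene view the grip is at (288,224) and the viewer at (127,300).

```bash
cat > h.py <<'E'
import numpy as np,cv2
def ray(s,uv,z):
    K=s["intrinsics"];P=s["pose"];uv=np.atleast_2d(uv).astype(float)
    d=np.c_[(uv-K[:2,2])/[K[0,0],K[1,1]],np.ones(len(uv))]@P[:3,:3].T
    c=P[:3,3]; return c+d*((z-c[2])/d[:,2])[:,None]
def proj(s,p):
    P=s["pose"];q=(np.atleast_2d(p)-P[:3,3])@P[:3,:3]; q=q@s["intrinsics"].T; return q[:,:2]/q[:,2:]
def blobs(m,amin=8):
    n,l,st,c=cv2.connectedComponentsWithStats(m.astype(np.uint8)); return [(c[i],st[i],l==i) for i in range(1,n) if st[i][4]>=amin]
def cloud(s):
    z=s["z_map"];v,u=np.indices(z.shape);K=s["intrinsics"];P=s["pose"]
    p=np.stack([(u-K[0,2])/K[0,0]*z,(v-K[1,2])/K[1,1]*z,z],-1); return p@P[:3,:3].T+P[:3,3]
E
python3 - <<'E'
from h import *
for n in("top","scene"):
    s=dict(np.load(n+"0.npz")); hsv=cv2.cvtColor(s["pixels"],cv2.COLOR_RGB2HSV); H,S,V=cv2.split(hsv); C=cloud(s)
    print(n)
    for name,m in(("orange",(H>8)&(H<22)&(S>150)&(V>90)),("bead",(H>98)&(H<118)&(S>110)),("green",(H>75)&(H<98)&(S>40))):
        for c,st,l in blobs(m,6):
            p=C[l]; p=p[s["z_map"][l]>0]
            if len(p) and st[4]<600: print(name,c.round(1),st[:5],np.median(p,0).round(0),"zmax",p[:,2].max().round(0))
    # viewer top by depth, world
    m=(C[...,2]>36)&(C[...,2]<53)&(C[...,1]<-100)&(C[...,1]>-450)&(C[...,0]>300)&(C[...,0]<750)&(s["z_map"]>0)&(S<60)&(V>(90))
    for c,st,l in blobs(m,300):
        p=C[l]; h=cv2.minAreaRect(p[:,:2].astype(np.float32)); print("viewer",c.round(1),st,h,np.median(p[:,2]))
        k=cv2.minAreaRect(np.argwhere(l)[:,::-1].astype(np.float32)); print(cv2.boxPoints(k).round(1).tolist()); print(ray(s,cv2.boxPoints(k),45).round(0).tolist())
    cr=(s["pixels"][180:300,355:445] if n=="top" else s["pixels"][230:370,70:190]); cv2.imwrite(f"pics/v_{n}.png",cv2.resize(cr[:,:,::-1],None,fx=4,fy=4,interpolation=cv2.INTER_CUBIC))
E
python3 -c "
import cv2,numpy as np
a=cv2.imread('pics/v_top.png');b=cv2.imread('pics/v_scene.png')
h=560;a=cv2.copyMakeBorder(a,0,h-a.shape[0],0,0,0);cv2.imwrite('pics/v.png',cv2.resize(np.hstack([a[:,:360],b[:,:440]]),(800,560)))"
```

```text
top
orange [290.6 157.5] [289 156   5   4  12] [773.  16.  32.] zmax 40.0
orange [182.8 179.8] [180 178   7   5  23] [700. 353.  38.] zmax 44.0
orange [315.4 201.6] [313 200   6   5  17] [628. -57.  37.] zmax 40.0
orange [256.7 225.9] [254 225   6   3  15] [553. 123.  42.] zmax 43.0
orange [315.2 283.4] [312 282   7   4  17] [381. -50.  38.] zmax 42.0
orange [206.3 307.5] [204 305   5   6  22] [313. 272.  39.] zmax 43.0
bead [266.8 152.5] [266 151   3   4  10] [784.  91.  50.] zmax 57.0
bead [263.1 183.8] [259 180   9   9  63] [692. 104.  17.] zmax 23.0
bead [252.  202.9] [243 200  19   7  59] [631. 139.  16.] zmax 23.0
bead [  0.5 319. ] [  0 269   3 112 215] [290. 872.  22.] zmax 298.0
viewer [399.1 242.9] [ 369  193   62   94 3333] ((511.8748779296875, -313.86090087890625), (140.9060516357422, 261.83563232421875), 73.95195770263672) 45.93250329446141
[[367.70001220703125, 275.6000061035156], [387.1000061035156, 192.60000610351562], [433.20001220703125, 203.3000030517578], [413.70001220703125, 286.3999938964844]]
[[401.0, -207.0, 45.0], [655.0, -282.0, 45.0], [620.0, -423.0, 45.0],
[... 3031 characters left out ...]
46.0
green [396.7 159.2] [395 158   4   3   6] [524. 563.   6.] zmax 9.0
green [439.6 159.9] [438 158   4   5   7] [611. 652.   8.] zmax 20.0
green [433.2 163.8] [431 163   6   3  10] [610. 626.  10.] zmax 16.0
green [295.8 234.5] [276 221  40  29 376] [583. 125.   9.] zmax 16.0
viewer [123.1 292.8] [  86  245   81  104 4651] ((510.5977783203125, -311.1423645019531), (140.0065460205078, 263.126708984375), 73.57402801513672) 44.6150952470374
[[76.4000015258789, 263.1000061035156], [143.39999389648438, 244.1999969482422], [167.39999389648438, 329.3999938964844], [100.4000015258789, 348.29998779296875]]
[[364.0, -361.0, 45.0], [407.0, -208.0, 45.0], [662.0, -283.0, 45.0], [618.0, -413.0, 45.0]]
```

View pics/v.png

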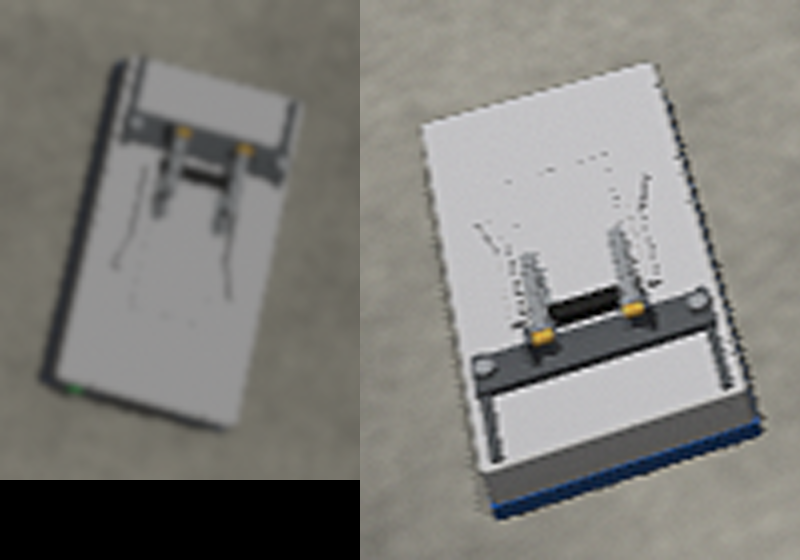

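The viewer agrees in both views: centre about (511,-312.5), x heading about -16.2°, bar at the far end. Next I refine the grip and heading and compute the first move.

```bash
cat >> h.py <<'E'
from scipy.spatial.transform import Rotation as R
def goto(o,p,head):
    "tool shift (cm) and turn (deg) bringing TCP to p, tool down with tool y at heading head (deg)"
    q=np.array(o["ee_rot"]);A=R.from_quat(q[[1,2,3,0]])
    h=np.deg2rad(head);y=np.array([np.cos(h),np.sin(h),0]);z=np.array([0,0,-1.]);B=R.from_matrix(np.c_[np.cross(y,z),y,z])
    return (A.inv().apply(np.array(p)-o["tcp_pos"])/10).round(2),(A.inv()*B).as_rotvec(degrees=True).round(2)
E
python3 - <<'E'
from h import *
from bench import bot
t=dict(np.load("top0.npz"));s=dict(np.load("scene0.npz"))
for n,S_,g,b in(("top",t,(256.7,225.9),(252,202.9)),("scene",s,(287.9,219.5),(311.3,241.7))):
    G=ray(S_,g,40 if n=="top" else 38)[0];B=ray(S_,b,14)[0];d=B-G
    print(n,G.round(1),B.round(1),np.hypot(*d[:2]).round(1),np.degrees(np.arctan2(d[1],d[0])).round(1))
m=cv2.cvtColor(s["pixels"],cv2.COLOR_RGB2HSV);C=cloud(s)
k=(C[...,0]>530)&(C[...,0]<660)&(C[...,1]>70)&(C[...,1]<190)&(C[...,2]>5)&(C[...,2]<25)&(m[...,1]>60)&(m[...,0]>70)&(m[...,0]<120)
print(cv2.minAreaRect(C[k][:,:2].astype(np.float32)))
k=(cv2.cvtColor(t["pixels"],cv2.COLOR_RGB2HSV)); k=(k[...,1]>60)&(k[...,0]>75)&(k[...,0]<120)
for c,st,l in blobs(k,150):
    print(c,st[4],cv2.minAreaRect(ray(t,np.argwhere(l)[:,::-1],9)[:,:2].astype(np.float32)))
o=bot.get_obs(); print(goto(o,[555,123,130],11.5))
E
```

```text
top [553.8 123.6  40. ] [631.1 139.   14. ] 78.8 11.3
scene [552.2 126.7  38. ] [632.6 138.2  14. ] 81.2 8.2
((589.7332153320312, 131.2062225341797), (100.74020385742188, 67.20184326171875), 12.455387115478516)
[  8.88153477 179.16930456] 2085 ((702.112060546875, 890.993896484375), (402.5882873535156, 78.34647369384766), 6.609239101409912)
[191.34597961 138.90996602] 1766 ((847.3212890625, 335.5377502441406), (230.4404754638672, 92.6761474609375), 89.95640563964844)
[  0.75547445 318.7189781 ] 274 ((274.69073486328125, 877.9360961914062), (324.5274658203125, 5.898477554321289), 6.609153747558594)
(array([-50.97, -37.27,  10.11]), array([-6.000e-02,  4.000e-02,  6.471e+01]))
```

Request:
{"op": "move_arm", "data": {"series": [[[0, -51, -37.3, 5, 0, 0, 65], [0, -51, -37.3, 5, 0, 0, 65], [0, -51, -37.3, 5, 0, 0, 65], [0, -51, -37.3, 5, 0, 0, 65], [0, -51, -37.3, 5, 0, 0, 65], [0, -51, -37.3, 5, 0, 0, 65], [0, -51, -37.3, 5, 0, 0, 65], [0, -51, -37.3, 5, 0, 0, 65], [0, -51, -37.3, 5, 0, 0, 65], [0, -51, -37.3, 5, 0, 0, 65]]], "squeeze": 60}}

```text
t: 1.1
tcp_pos: [470.4, 223.5, 191.7]
ee_rot: [-0.0, 0.635, 0.773, 0.0]
ft_force: [1.6, 1.5, 0.2]
finger_gap: 85.5
gripper_force: 0.0
```

Run:
```python
from h import *
from bench import bot
o=bot.get_obs(); print(o["t"],o["tcp_pos"],o["ft_force"],o["joint_positions"]); print(goto(o,[554,124,100],11.7))
```

```text
1.1 [470.37213314 223.47658854 191.67604723] [1.63305707 1.47655139 0.21145015] [-0.87673376  0.1251969   0.3755402   1.80798624 -0.04913886  1.21734042
 -0.2913465 ]
(array([-11.39,   6.27,   9.16]), array([ 0.  , -0.02, -0.5 ]))
```

Request:
{"op": "move_arm", "data": {"series": [[[0, -11.4, 6.3, 9, 0, 0, -0.5], [0, -11.4, 6.3, 9, 0, 0, -0.5], [0, -11.4, 6.3, 9, 0, 0, -0.5], [0, -11.4, 6.3, 9, 0, 0, -0.5], [0, -11.4, 6.3, 9, 0, 0, -0.5], [0, -11.4, 6.3, 9, 0, 0, -0.5], [0, -11.4, 6.3, 9, 0, 0, -0.5], [0, -11.4, 6.3, 9, 0, 0, -0.5], [0, -11.4, 6.3, 9, 0, 0, -0.5], [0, -11.4, 6.3, 9, 0, 0, -0.5]]]}}

```text
t: 2.1
tcp_pos: [553.5, 126.2, 102.2]
ee_rot: [0.0, 0.631, 0.776, 0.0]
ft_force: [0.3, -1.1, -0.6]
finger_gap: 85.8
gripper_force: 0.0
```

Run:
```python
from h import *
from bench import bot,cams
s=cams.snapshot("scene");o=bot.get_obs(); print(o["t"],o["tcp_pos"],o["ft_force"]); print(goto(o,[554,124,16],11.7))
cv2.imwrite("pics/g1.png",cv2.resize(s["pixels"][150:290,220:380][:,:,::-1],(640,560)))
```

```text
2.15 [553.4712984  126.09772997 102.12466639] [-0.3024196  -0.27018971 -0.54089248]
(array([-0.22,  0.01,  8.61]), array([ 0.02, -0.02,  0.03]))
```

View pics/g1.png

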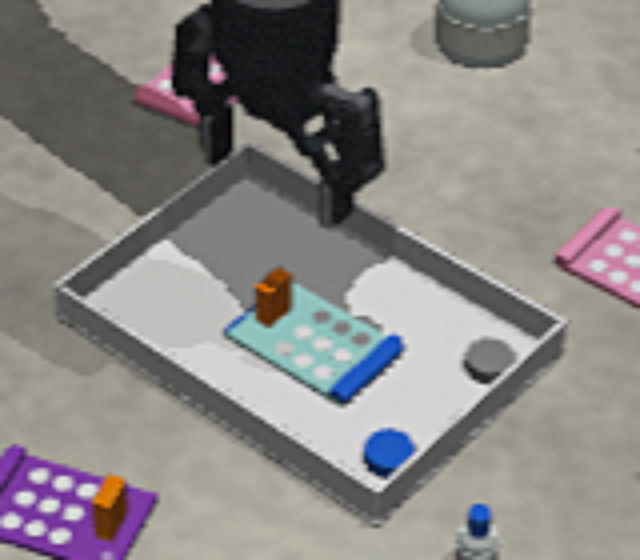

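The fingers straddle the grip along the plate's x: finger tips at crop (217,150) and (335,215), grip at (273,295). Descending, then closing.

Request:
{"op": "move_arm", "data": {"series": [[[0, -0.2, 0, 2.5, 0, 0, 0], [0, -0.2, 0, 5, 0, 0, 0], [0, -0.2, 0, 7, 0, 0, 0], [0, -0.2, 0, 8.4, 0, 0, 0], [0, -0.2, 0, 8.6, 0, 0, 0], [0, -0.2, 0, 8.6, 0, 0, 0], [1, -0.2, 0, 8.6, 0, 0, 0], [1, -0.2, 0, 8.6, 0, 0, 0], [1, -0.2, 0, 8.6, 0, 0, 0], [1, -0.2, 0, 8.6, 0, 0, 0]]], "squeeze": 60}}

```text
t: 3.15
tcp_pos: [554.2, 123.9, 16.3]
ee_rot: [0.0, 0.631, 0.776, 0.0]
ft_force: [0.3, 0.1, -0.5]
finger_gap: 28.3
gripper_force: 0.0
```

Request:
{"op": "move_arm", "data": {"series": [[[1, 0, 0, 0, 0, 0, 0], [1, 0, 0, 0, 0, 0, 0], [1, 0, 0, 0, 0, 0, 0], [1, 0, 0, 0, 0, 0, 0], [1, 0, 0, -0.5, 0, 0, 0], [1, 0, 0, -1, 0, 0, 0], [1, 0, 0, -2, 0, 0, 0], [1, 0, 0, -4, 0, 0, 0], [1, 0, 0, -7, 0, 0, 0], [1, 0, 0, -10, 0, 0, 0]]]}}

```text
t: 4.15
tcp_pos: [553.6, 123.5, 117.3]
ee_rot: [-0.0, 0.631, 0.775, -0.0]
ft_force: [-0.2, 0.3, -1.7]
finger_gap: 10.9
gripper_force: 58.5
```

Run:
```python
from h import *
from bench import bot,cams
s=cams.snapshot("scene");o=bot.get_obs(); print(o["t"],o["tcp_pos"],o["ft_force"],o["moment"],o["finger_gap"],o["gripper_force"])
cv2.imwrite("pics/g2.png",cv2.resize(s["pixels"][130:270,220:380][:,:,::-1],(640,560)))
v=np.array([np.cos(np.deg2rad(-16.2)),np.sin(np.deg2rad(-16.2)),0])
p=np.array([511.2,-312.5,0])+v*(-75-35); print(p, goto(o,p+[0,0,120],-16.2))
```

```text
4.2 [556.33820624 124.02665558 122.56061236] [ 3.65016321 -0.42744167  3.11313041] [ 0.04138483 -0.26168878 -0.03145812] 10.528133298564358 58.66775393486023
[ 405.56769458 -281.81097834    0.        ] (array([-36.7 , -22.97,   0.06]), array([ 0.35, -0.16, 27.86]))
```

View pics/g2.png

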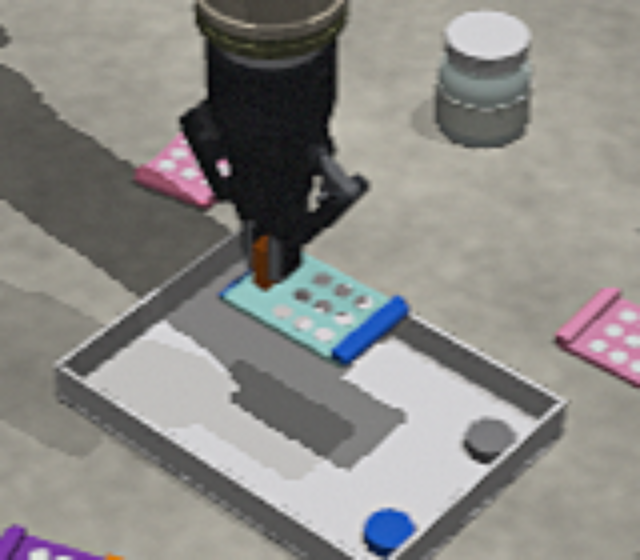

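The plate is held level, with its bead at crop (370,330) and the caps undisturbed. Carrying it over the open end of the viewer.

Request:
{"op": "move_arm", "data": {"series": [[[1, -5, -3.1, 0, 0, 0, 4], [1, -9, -5.6, 0, 0, 0, 8], [1, -13, -8.1, 0, 0, 0, 12], [1, -17, -10.6, 0, 0, 0, 16], [1, -21, -13.1, 0, 0, 0, 20], [1, -25, -15.6, 0, 0, 0, 24], [1, -29, -18.1, 0, 0, 0, 27.8], [1, -33, -20.6, 0, 0, 0, 27.8], [1, -35.5, -22.2, 0, 0, 0, 27.8], [1, -36.7, -23, 0, 0, 0, 27.8]]]}}

```text
t: 5.2
tcp_pos: [401.5, -285.3, 116.5]
ee_rot: [0.0, 0.8, 0.599, 0.0]
ft_force: [0.0, 0.4, -1.0]
finger_gap: 10.7
gripper_force: 58.8
```

Request:
{"op": "move_arm", "data": {"series": [[[1, 0, 0, 0, 0, 0, 0], [1, 0, 0, 0, 0, 0, 0], [1, 0, 0, 0, 0, 0, 0], [1, 0, 0, 0, 0, 0, 0], [1, 0, 0, 1, 0, 0, 0], [1, 0, 0, 2, 0, 0, 0], [1, 0, 0, 3, 0, 0, 0], [1, 0, 0, 3, 0, 0, 0], [1, 0, 0, 3, 0, 0, 0], [1, 0, 0, 3, 0, 0, 0]]]}}

```text
t: 6.2
tcp_pos: [403.3, -282.5, 86.0]
ee_rot: [0.0, 0.799, 0.601, 0.0]
ft_force: [-0.8, -0.3, -1.0]
finger_gap: 10.8
gripper_force: 58.7
```

Run:
```python
from h import *
from bench import bot,cams
o=bot.get_obs()
print(o["t"],o["tcp_pos"],o["ft_force"],o["moment"],o["joint_positions"])
c,s_=np.cos(np.deg2rad(-16.2)),np.sin(np.deg2rad(-16.2))
W=np.array([[c,s_],[-s_,c]]) # world->viewer
print("tcp in viewer",W@(o["tcp_pos"][:2]-[511.2,-312.5]))
v=np.array([c,s_,0]);print(goto(o,np.array([511.2,-312.5,0])+v*(-110)+[0,0,70],-16.2))
im=[]
for n in("top","scene"):
    s=cams.snapshot(n); np.savez(n+"1.npz",**s)
    hsv=cv2.cvtColor(s["pixels"],cv2.COLOR_RGB2HSV);C=cloud(s)
    m=(hsv[...,0]>98)&(hsv[...,0]<118)&(hsv[...,1]>110)
    zb=o["tcp_pos"][2]-12+10
    for q,st,l in blobs(m,10):
        p=ray(s,np.argwhere(l)[:,::-1],zb)
        if 350<p[:,0].mean()<560 and -400<p[:,1].mean()<-200:
            r=cv2.minAreaRect(p[:,:2].astype(np.float32)); print(n,q,st[4],r,"viewer",W@(np.array(r[0])-[511.2,-312.5]), np.median(C[l],0))
    im.append(cv2.resize((s["pixels"][180:310,350:450] if n=="top" else s["pixels"][210:340,65:165])[:,:,::-1],(400,520)))
cv2.imwrite("pics/g3.png",np.hstack(im))
```

```text
6.2 [ 403.25558046 -282.47105495   86.00672515] [-0.80935705 -0.26681496 -1.02123637] [ 0.00509203  0.02631099 -0.05648567] [-0.20407706  0.22459222  0.80403039  2.0062942  -0.19344925  0.98657842
  0.41368669]
tcp in viewer [-112.03615308   -1.27892668]
(array([0.13, 0.2 , 1.6 ]), array([0.01, 0.01, 0.09]))
top [401.40298507 247.92537313] 67 ((478.7562255859375, -300.8167419433594), (56.386802673339844, 10.627992630004883), 73.41638946533203) viewer [-34.4150768    2.16783443] [ 478.58079058 -295.27289681   85.17682894]
scene [119.90909091 240.90909091] 11 ((400.6906433105469, -257.5047912597656), (18.492862701416016, 3.253755569458008), 78.75403594970703) viewer [-121.46461155   21.98042405] [ 395.7431881  -256.32203052   79.03643568]
scene [116.5027933 270.2122905] 179 ((480.3326416015625, -303.66064453125), (62.6287727355957, 18.71590232849121), 74.00653839111328) viewer [-32.10783092  -0.12334122] [ 479.65585406 -303.58044562   83.25022591]
```

View pics/g3.png

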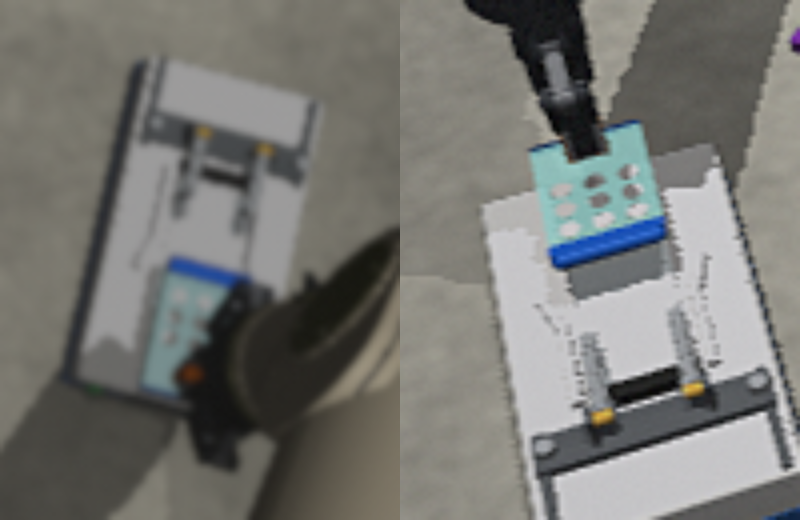

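The top view shows the plate above the open end, bead leading at (207,272). In the scene view the bead is at (608,243), straight, and about 1 mm off toward viewer -y. Lowering with a 1 mm shift.

Request:
{"op": "move_arm", "data": {"series": [[[1, 0.1, 0.1, 0.5, 0, 0, 0], [1, 0.1, 0.1, 1, 0, 0, 0], [1, 0.1, 0.1, 1.5, 0, 0, 0], [1, 0.1, 0.1, 2, 0, 0, 0], [1, 0.1, 0.1, 2.2, 0, 0, 0], [1, 0.1, 0.1, 2.4, 0, 0, 0], [1, 0.1, 0.1, 2.5, 0, 0, 0], [1, 0.1, 0.1, 2.5, 0, 0, 0], [1, 0.1, 0.1, 2.5, 0, 0, 0], [1, 0.1, 0.1, 2.5, 0, 0, 0]]]}}

```text
t: 7.3
tcp_pos: [404.5, -281.6, 61.0]
ee_rot: [0.0, 0.799, 0.601, 0.0]
ft_force: [-0.0, -0.1, -1.1]
finger_gap: 10.6
gripper_force: 58.7
```

Request:
{"op": "move_arm", "data": {"series": [[[1, 0, 0, 0.03, 0, 0, 0], [1, 0, 0, 0.06, 0, 0, 0], [1, 0, 0, 0.09, 0, 0, 0], [1, 0, 0, 0.12, 0, 0, 0], [1, 0, 0, 0.15, 0, 0, 0], [1, 0, 0, 0.18, 0, 0, 0], [1, 0, 0, 0.21, 0, 0, 0], [1, 0, 0, 0.24, 0, 0, 0], [1, 0, 0, 0.27, 0, 0, 0], [1, 0, 0, 0.3, 0, 0, 0]]]}}

```text
t: 8.3
tcp_pos: [404.4, -281.6, 57.8]
ee_rot: [-0.0, 0.799, 0.601, 0.0]
ft_force: [-1.0, 0.3, -1.4]
finger_gap: 10.9
gripper_force: 58.7
```

Request:
{"op": "move_arm", "data": {"series": [[[1, 0, 0, 0.02, 0, 0, 0], [1, 0, 0, 0.04, 0, 0, 0], [1, 0, 0, 0.06, 0, 0, 0], [1, 0, 0, 0.08, 0, 0, 0], [1, 0, 0, 0.1, 0, 0, 0], [1, 0, 0, 0.1, 0, 0, 0], [1, 0, 0, 0.1, 0, 0, 0], [1, 0, 0, 0.1, 0, 0, 0], [1, 0, 0, 0.1, 0, 0, 0], [1, 0, 0, 0.1, 0, 0, 0]]]}}

```text
t: 9.3
tcp_pos: [404.7, -281.8, 57.2]
ee_rot: [0.0, 0.799, 0.601, 0.0]
ft_force: [-1.5, 0.2, 5.7]
finger_gap: 11.0
gripper_force: 59.8
```

Contact. Easing the pressure off and sliding in.

Request:
{"op": "move_arm", "data": {"series": [[[1, 0, 0.1, -0.03, 0, 0, 0], [1, 0, 0.4, -0.03, 0, 0, 0], [1, 0, 0.8, -0.03, 0, 0, 0], [1, 0, 1.2, -0.03, 0, 0, 0], [1, 0, 1.6, -0.03, 0, 0, 0], [1, 0, 2, -0.03, 0, 0, 0], [1, 0, 2.4, -0.03, 0, 0, 0], [1, 0, 2.7, -0.03, 0, 0, 0], [1, 0, 2.8, -0.03, 0, 0, 0], [1, 0, 2.8, -0.03, 0, 0, 0]]]}}

```text
t: 10.3
tcp_pos: [431.7, -289.5, 57.2]
ee_rot: [0.0, 0.799, 0.601, 0.0]
ft_force: [1.1, -0.1, 2.8]
finger_gap: 10.8
gripper_force: 59.4
```

```bash
cat >> h.py <<'E'
def st():
    from bench import bot
    o=bot.get_obs();a=np.deg2rad(-16.2);c,s=np.cos(a),np.sin(a);W=np.array([[c,s],[-s,c]])
    print("t",o["t"],"origin",(W@(o["tcp_pos"][:2]-[511.2,-312.5])+[35,0]).round(2),"z",round(o["tcp_pos"][2],2),"F",(W@o["ft_force"][:2]).round(2),round(o["ft_force"][2],2),"M",np.r_[W@o["moment"][:2],o["moment"][2]].round(3))
E
python3 -c "
from h import *;st()
from bench import cams
n='scene';s=cams.snapshot(n);cv2.imwrite('pics/g4.png',cv2.resize(s['pixels'][210:350,65:185][:,:,::-1],(480,560)))"
```

```text
t 10.3 origin [-47.74  -0.09] z 57.18 F [1.05 0.16] 2.75 M [-0.038 -0.15  -0.012]
```

View pics/g4.png

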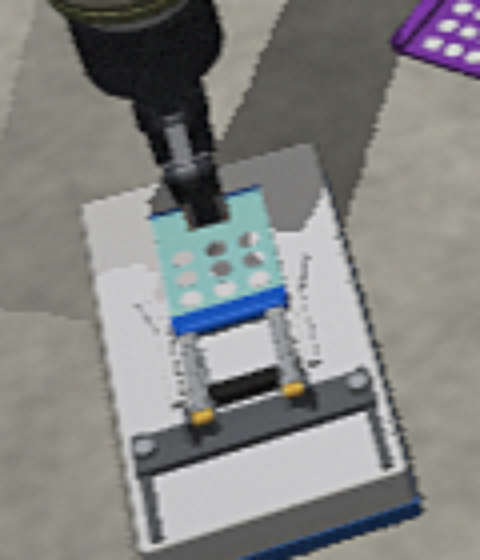

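The bead at (230,312) is close to the clip tips and the plate is centred between the rails. I'll creep forward and estimate the buffer position roughly.

Request:
{"op": "move_arm", "data": {"series": [[[1, 0, 0.1, 0, 0, 0, 0], [1, 0, 0.2, 0, 0, 0, 0], [1, 0, 0.3, 0, 0, 0, 0], [1, 0, 0.4, 0, 0, 0, 0], [1, 0, 0.5, 0, 0, 0, 0], [1, 0, 0.6, 0, 0, 0, 0], [1, 0, 0.7, 0, 0, 0, 0], [1, 0, 0.8, 0, 0, 0, 0], [1, 0, 0.9, 0, 0, 0, 0], [1, 0, 1, 0, 0, 0, 0]]]}}

```text
t: 11.35
tcp_pos: [440.8, -292.1, 57.2]
ee_rot: [-0.0, 0.799, 0.601, 0.0]
ft_force: [-1.4, 0.5, 4.7]
finger_gap: 10.8
gripper_force: 59.8
```

```bash
python3 -c "
from h import *;st()
s=dict(np.load('scene1.npz'));m=s['pixels'].max(2)<40
c=np.deg2rad(-16.2);W=np.array([[np.cos(c),np.sin(c)],[-np.sin(c),np.cos(c)]])
for q,b,l in blobs(m,25):
  p=ray(s,np.argwhere(l)[:,::-1],54)[:,:2]-[511.2,-312.5];p=p@W.T
  if abs(p[:,1].mean())<30 and 0<p[:,0].mean()<110: print(q,b,np.percentile(p,[5,50,95],axis=0).round(1).tolist())
"
```

```text
t 11.35 origin [-38.33  -0.1 ] z 57.18 F [-1.45  0.06] 4.74 M [-0.035  0.291  0.018]
[125.87012987 306.25974026] [117 302  18  10  77] [[43.8, -16.0], [51.5, 1.1], [57.4, 15.9]]
[129.03571429 319.60714286] [103 311  54  18  56] [[87.3, -48.1], [88.5, -0.7], [89.7, 52.3]]
```

Request:
{"op": "move_arm", "data": {"series": [[[1, 0, 0.1, -0.01, 0, 0, 0], [1, 0, 0.2, -0.01, 0, 0, 0], [1, 0, 0.3, -0.01, 0, 0, 0], [1, 0, 0.4, -0.01, 0, 0, 0], [1, 0, 0.5, -0.01, 0, 0, 0], [1, 0, 0.6, -0.01, 0, 0, 0], [1, 0, 0.7, -0.01, 0, 0, 0], [1, 0, 0.8, -0.01, 0, 0, 0], [1, 0, 0.9, -0.01, 0, 0, 0], [1, 0, 1, -0.01, 0, 0, 0]]]}}

```text
t: 12.35
tcp_pos: [449.1, -294.9, 57.2]
ee_rot: [-0.001, 0.799, 0.601, -0.001]
ft_force: [-7.3, 2.9, 12.1]
finger_gap: 10.6
gripper_force: 60.7
```

```bash
python3 -c "
from h import *;st()"
```

```text
t 12.35 origin [-29.59  -0.4 ] z 57.17 F [-7.78  0.78] 12.13 M [-0.036  1.646 -0.011]
```

Request:
{"op": "move_arm", "data": {"series": [[[1, 0, 0.05, 0, 0, 0, 0], [1, 0, 0.1, 0, 0, 0, 0], [1, 0, 0.15, 0, 0, 0, 0], [1, 0, 0.2, 0, 0, 0, 0], [1, 0, 0.25, 0, 0, 0, 0], [1, 0, 0.3, 0, 0, 0, 0], [1, 0, 0.35, 0, 0, 0, 0], [1, 0, 0.4, 0, 0, 0, 0], [1, 0, 0.4, 0, 0, 0, 0], [1, 0, 0.4, 0, 0, 0, 0]]]}}

```text
t: 13.35
tcp_pos: [452.8, -296.1, 57.2]
ee_rot: [-0.001, 0.799, 0.601, -0.001]
ft_force: [-8.3, 1.9, 10.8]
finger_gap: 11.1
gripper_force: 60.5
```

```bash
python3 -c "
from h import *;st()"
```

```text
t 13.35 origin [-25.63  -0.52] z 57.18 F [-8.51 -0.49] 10.79 M [-0.116  1.45   0.014]
```

Request:
{"op": "move_arm", "data": {"series": [[[1, 0, 0.05, -0.01, 0, 0, 0], [1, 0, 0.1, -0.02, 0, 0, 0], [1, 0, 0.15, -0.02, 0, 0, 0], [1, 0, 0.2, -0.02, 0, 0, 0], [1, 0, 0.25, -0.02, 0, 0, 0], [1, 0, 0.3, -0.02, 0, 0, 0], [1, 0, 0.35, -0.02, 0, 0, 0], [1, 0, 0.4, -0.02, 0, 0, 0], [1, 0, 0.45, -0.02, 0, 0, 0], [1, 0, 0.45, -0.02, 0, 0, 0]]]}}

```text
t: 14.35
tcp_pos: [458.6, -297.2, 57.2]
ee_rot: [-0.0, 0.799, 0.601, -0.0]
ft_force: [-2.3, 0.1, 1.6]
finger_gap: 11.0
gripper_force: 59.1
```

```bash
python3 -c "
from h import *;st()
from bench import cams
n='scene';s=cams.snapshot(n);cv2.imwrite('pics/g5.png',cv2.resize(s['pixels'][250:330,80:180][:,:,::-1],(700,560),interpolation=cv2.INTER_CUBIC))"
```

```text
t 14.35 origin [-1.982e+01  1.000e-02] z 57.19 F [-2.2  -0.54] 1.58 M [-0.079  0.337 -0.08 ]
```

View pics/g5.png

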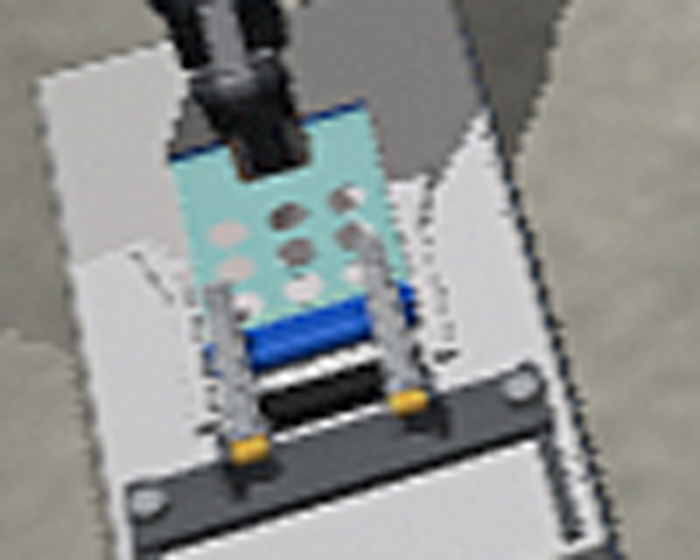

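Both clips ride on the bead ((225,340) and (395,310)) and the force has dropped to 2 N. Fine steps from here.

Request:
{"op": "move_arm", "data": {"series": [[[1, 0, 0.03, 0, 0, 0, 0], [1, 0, 0.06, 0, 0, 0, 0], [1, 0, 0.09, 0, 0, 0, 0], [1, 0, 0.12, 0, 0, 0, 0], [1, 0, 0.15, 0, 0, 0, 0], [1, 0, 0.18, 0, 0, 0, 0], [1, 0, 0.21, 0, 0, 0, 0], [1, 0, 0.24, 0, 0, 0, 0], [1, 0, 0.27, 0, 0, 0, 0], [1, 0, 0.3, 0, 0, 0, 0]]]}}

```text
t: 15.4
tcp_pos: [461.6, -298.0, 57.4]
ee_rot: [-0.0, 0.799, 0.601, 0.0]
ft_force: [-2.6, -0.1, -1.5]
finger_gap: 10.7
gripper_force: 58.7
```

```bash
python3 -c "
from h import *;st()"
```

```text
t 15.4 origin [-16.7    0.04] z 57.37 F [-2.49 -0.82] -1.47 M [0.011 0.549 0.003]
```

Request:
{"op": "move_arm", "data": {"series": [[[1, 0, 0.02, 0, 0, 0, 0], [1, 0, 0.04, 0, 0, 0, 0], [1, 0, 0.06, 0, 0, 0, 0], [1, 0, 0.08, 0, 0, 0, 0], [1, 0, 0.1, 0, 0, 0, 0], [1, 0, 0.12, 0, 0, 0, 0], [1, 0, 0.14, 0, 0, 0, 0], [1, 0, 0.15, 0, 0, 0, 0], [1, 0, 0.15, 0, 0, 0, 0], [1, 0, 0.15, 0, 0, 0, 0]]]}}

```text
t: 16.4
tcp_pos: [463.1, -298.5, 57.4]
ee_rot: [0.0, 0.799, 0.601, 0.0]
ft_force: [-0.0, -0.6, -3.0]
finger_gap: 10.9
gripper_force: 58.5
```

```bash
python3 -c "
from h import *;st()"
```

```text
t 16.4 origin [-1.505e+01  1.000e-02] z 57.42 F [ 0.16 -0.57] -3.0 M [0.015 0.3   0.009]
```

```bash
cat >> h.py <<'E'
def clips():
    from bench import cams
    s=cams.snapshot("scene");C=cloud(s)[s["z_map"]>0];a=np.deg2rad(-16.2);W=np.array([[np.cos(a),np.sin(a)],[-np.sin(a),np.cos(a)]])
    p=(C[:,:2]-[511.2,-312.5])@W.T
    for y in(24,-24):
        k=lambda x:(abs(p[:,1]-y)<6)&(abs(p[:,0]-x)<3)
        print(y,[(x,round(float(np.percentile(C[k(x),2],85))-45,1)) for x in range(0,72,6) if k(x).sum()>3])
E
python3 -c "
from h import *;clips()
s=dict(np.load('scene1.npz'))
import bench
bench.cams.snapshot=lambda n:s
clips()"
```

```text
24 [(0, 391.4), (6, 383.6), (12, 373.8), (18, 362.2), (24, 28.9), (30, 28.3), (36, 30.6), (42, 27.9), (48, 27.3), (54, 26.6), (60, 25.2), (66, 24.6)]
-24 [(6, 25.1), (12, 28.3), (18, 22.1), (24, 30.4), (30, 30.6), (36, 28.3), (42, 27.7), (48, 26.6), (54, 25.5), (60, 24.9), (66, 24.5)]
24 [(0, 1.5), (6, 11.0), (12, 16.5), (24, 21.4), (30, 21.6), (36, 22.7), (42, 22.7), (48, 23.1), (54, 22.8), (60, 22.1), (66, 20.4)]
-24 [(6, 13.5), (12, 16.6), (24, 19.9), (30, 22.4), (36, 23.1), (42, 21.9), (48, 22.1), (54, 22.8), (60, 21.6), (66, 22.5)]
```

Request:
{"op": "move_arm", "data": {"series": [[[1, 0, 0.02, 0.01, 0, 0, 0], [1, 0, 0.04, 0.01, 0, 0, 0], [1, 0, 0.06, 0.01, 0, 0, 0], [1, 0, 0.08, 0.01, 0, 0, 0], [1, 0, 0.1, 0.01, 0, 0, 0], [1, 0, 0.1, 0.01, 0, 0, 0], [1, 0, 0.1, 0.01, 0, 0, 0], [1, 0, 0.1, 0.01, 0, 0, 0], [1, 0, 0.1, 0.01, 0, 0, 0], [1, 0, 0.1, 0.01, 0, 0, 0]]]}}

```text
t: 17.45
tcp_pos: [464.5, -298.8, 57.5]
ee_rot: [0.0, 0.799, 0.601, 0.0]
ft_force: [4.1, -1.1, -4.7]
finger_gap: 10.8
gripper_force: 58.5
```

```bash
python3 -c "
from h import *;st();clips()"
```

```text
t 17.45 origin [-13.68   0.12] z 57.48 F [4.24 0.07] -4.68 M [ 0.018 -0.782  0.015]
24 [(0, 393.4), (6, 386.3), (12, 375.0), (18, 360.8), (24, 28.1), (30, 28.6), (36, 28.2), (42, 27.4), (48, 27.4), (54, 24.8), (60, 26.0), (66, 21.2)]
-24 [(12, 26.1), (18, 23.9), (24, 28.3), (30, 30.5), (36, 29.7), (42, 28.1), (48, 26.8), (54, 26.1), (60, 26.4), (66, 23.5)]
```

The clips are still up but now pull the plate forward by 4 N, so they are at the bead's back edge. Small steps.

Request:
{"op": "move_arm", "data": {"series": [[[1, 0, 0.01, 0.01, 0, 0, 0], [1, 0, 0.02, 0.01, 0, 0, 0], [1, 0, 0.03, 0.01, 0, 0, 0], [1, 0, 0.04, 0.01, 0, 0, 0], [1, 0, 0.05, 0.01, 0, 0, 0], [1, 0, 0.06, 0.01, 0, 0, 0], [1, 0, 0.06, 0.01, 0, 0, 0], [1, 0, 0.06, 0.01, 0, 0, 0], [1, 0, 0.06, 0.01, 0, 0, 0], [1, 0, 0.06, 0.01, 0, 0, 0]]]}}

```text
t: 18.5
tcp_pos: [464.6, -299.1, 57.2]
ee_rot: [0.0, 0.799, 0.601, 0.0]
ft_force: [2.5, -0.6, -1.5]
finger_gap: 11.1
gripper_force: 59.0
```

```bash
python3 -c "
from h import *;st();clips()"
```

```text
t 18.5 origin [-13.48  -0.12] z 57.23 F [2.56 0.09] -1.5 M [-0.078 -0.373  0.014]
24 [(0, 393.8), (6, 385.9), (12, 375.6), (18, 364.8), (24, 30.5), (30, 30.3), (36, 28.6), (42, 28.5), (48, 26.5), (54, 24.4), (60, 25.4), (66, 23.5)]
-24 [(0, 6.3), (6, 24.5), (12, 24.3), (18, 23.0), (24, 29.3), (30, 28.4), (36, 29.0), (42, 26.8), (48, 25.1), (54, 24.7), (60, 26.0), (66, 25.0)]
```

Request:
{"op": "move_arm", "data": {"series": [[[1, 0, 0.01, 0, 0, 0, 0], [1, 0, 0.02, 0, 0, 0, 0], [1, 0, 0.03, 0, 0, 0, 0], [1, 0, 0.04, 0, 0, 0, 0], [1, 0, 0.05, 0, 0, 0, 0], [1, 0, 0.06, 0, 0, 0, 0], [1, 0, 0.07, 0, 0, 0, 0], [1, 0, 0.08, 0, 0, 0, 0], [1, 0, 0.08, 0, 0, 0, 0], [1, 0, 0.08, 0, 0, 0, 0]]]}}

```text
t: 19.55
tcp_pos: [466.7, -299.3, 57.7]
ee_rot: [0.001, 0.799, 0.601, 0.001]
ft_force: [7.4, -2.4, -2.9]
finger_gap: 11.0
gripper_force: 58.8
```

```bash
python3 -c "
from h import *;st();clips()"
```

```text
t 19.55 origin [-11.39   0.29] z 57.69 F [ 7.77 -0.21] -2.89 M [ 0.049 -1.534  0.019]
24 [(0, 394.8), (6, 388.7), (12, 378.2), (18, 369.4), (24, 57.6), (30, 26.8), (36, 25.9), (42, 25.4), (48, 22.9), (54, 24.1), (60, 24.2), (66, 22.5)]
-24 [(0, 7.3), (12, 20.0), (24, 25.4), (30, 25.4), (36, 25.7), (42, 25.2), (48, 24.6), (54, 23.8), (60, 23.9), (66, 24.0)]
```

Request:
{"op": "move_arm", "data": {"series": [[[1, 0, 0.01, 0, 0, 0, 0], [1, 0, 0.02, 0, 0, 0, 0], [1, 0, 0.03, 0, 0, 0, 0], [1, 0, 0.04, 0, 0, 0, 0], [1, 0, 0.05, 0, 0, 0, 0], [1, 0, 0.06, 0, 0, 0, 0], [1, 0, 0.06, 0, 0, 0, 0], [1, 0, 0.06, 0, 0, 0, 0], [1, 0, 0.06, 0, 0, 0, 0], [1, 0, 0.06, 0, 0, 0, 0]]]}}

```text
t: 20.6
tcp_pos: [466.8, -299.4, 57.5]
ee_rot: [0.001, 0.799, 0.601, 0.0]
ft_force: [6.1, -1.2, -3.5]
finger_gap: 11.2
gripper_force: 58.8
```

```bash
python3 -c "
from h import *;st();clips()"
```

```text
t 20.6 origin [-11.27   0.24] z 57.48 F [6.23 0.57] -3.51 M [ 0.005 -1.199 -0.086]
24 [(0, 395.0), (6, 388.8), (12, 378.7), (18, 369.5), (24, 24.8), (30, 24.8), (36, 25.3), (42, 24.2), (48, 24.1), (54, 23.4), (60, 23.6), (66, 22.2)]
-24 [(6, 18.9), (12, 18.4), (18, 16.4), (24, 24.7), (30, 25.2), (36, 23.9), (42, 23.5), (48, 24.0), (54, 23.3), (60, 22.8), (66, 23.3)]
```

Request:
{"op": "move_arm", "data": {"series": [[[1, 0, 0.01, 0, 0, 0, 0], [1, 0, 0.02, 0, 0, 0, 0], [1, 0, 0.03, 0, 0, 0, 0], [1, 0, 0.04, 0, 0, 0, 0], [1, 0, 0.05, 0, 0, 0, 0], [1, 0, 0.06, 0, 0, 0, 0], [1, 0, 0.07, 0, 0, 0, 0], [1, 0, 0.07, 0, 0, 0, 0], [1, 0, 0.07, 0, 0, 0, 0], [1, 0, 0.07, 0, 0, 0, 0]]]}}

```text
t: 21.65
tcp_pos: [466.9, -299.4, 57.3]
ee_rot: [0.0, 0.799, 0.601, 0.0]
ft_force: [4.7, -1.7, -3.3]
finger_gap: 10.7
gripper_force: 58.9
```

```bash
python3 -c "
from h import *;st();clips()
from bench import cams
s=cams.snapshot('scene');cv2.imwrite('pics/g6.png',cv2.resize(s['pixels'][250:330,80:180][:,:,::-1],(700,560),interpolation=cv2.INTER_CUBIC))"
```

```text
t 21.65 origin [-11.17   0.19] z 57.29 F [ 5.   -0.35] -3.35 M [ 0.178 -1.05   0.   ]
24 [(0, 394.9), (6, 389.1), (12, 380.0), (18, 369.5), (24, 285.4), (30, 25.2), (36, 23.7), (42, 25.4), (48, 24.2), (54, 22.4), (60, 22.1), (66, 22.1)]
-24 [(0, 6.8), (6, 17.7), (12, 17.8), (18, 20.3), (24, 24.0), (30, 24.0), (36, 24.9), (42, 23.7), (48, 23.3), (54, 23.5), (60, 23.3), (66, 22.5)]
```

View pics/g6.png

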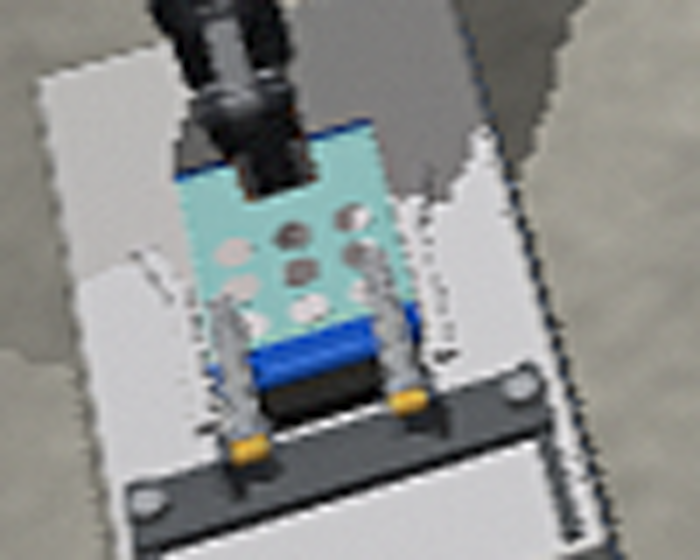

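The clips lie down behind the bead (noses at about (235,345) and (385,315)) and the bead is near the buffer. The arm is only pulling back against the clips, so I'll relieve that before letting go.

Request:
{"op": "move_arm", "data": {"series": [[[1, 0, 0.02, 0, 0, 0, 0], [1, 0, 0.04, 0, 0, 0, 0], [1, 0, 0.06, 0, 0, 0, 0], [1, 0, 0.08, 0, 0, 0, 0], [1, 0, 0.1, 0, 0, 0, 0], [1, 0, 0.1, 0, 0, 0, 0], [1, 0, 0.1, 0, 0, 0, 0], [1, 0, 0.1, 0, 0, 0, 0], [1, 0, 0.1, 0, 0, 0, 0], [1, 0, 0.1, 0, 0, 0, 0]]]}}

```text
t: 22.75
tcp_pos: [467.3, -299.9, 57.2]
ee_rot: [-0.0, 0.799, 0.601, -0.0]
ft_force: [-3.1, 0.6, 3.0]
finger_gap: 10.9
gripper_force: 59.9
```

```bash
python3 -c "
from h import *;st()"
```

```text
t 22.75 origin [-10.71  -0.15] z 57.21 F [-3.1  -0.32] 3.04 M [0.123 0.448 0.004]
```

Snapped in, and the buffer is just touched. Backing off to neutral, opening only part-way (clear of the clips), then lifting.

Request:
{"op": "move_arm", "data": {"series": [[[1, 0, -0.02, -0.01, 0, 0, 0], [1, 0, -0.04, -0.01, 0, 0, 0], [1, 0, -0.04, -0.01, 0, 0, 0], [0.8, 0, -0.04, -0.01, 0, 0, 0], [0.75, 0, -0.04, -0.01, 0, 0, 0], [0.7, 0, -0.04, -0.01, 0, 0, 0], [0.7, 0, -0.04, -0.01, 0, 0, 0], [0.7, 0, -0.04, -0.01, 0, 0, 0], [0.7, 0, -0.04, -0.01, 0, 0, 0], [0.7, 0, -0.04, -0.01, 0, 0, 0]]]}}

```text
t: 23.75
tcp_pos: [467.2, -299.7, 57.3]
ee_rot: [-0.0, 0.799, 0.601, 0.0]
ft_force: [-0.5, -1.0, 1.3]
finger_gap: 25.3
gripper_force: 0.0
```

```bash
python3 -c "
from h import *;st();clips()"
```

```text
t 23.75 origin [-1.086e+01  1.000e-02] z 57.35 F [-0.15 -1.11] 1.27 M [-0.006 -0.032 -0.014]
24 [(0, 394.8), (6, 389.6), (12, 379.5), (18, 369.6), (24, 354.2), (30, 26.4), (36, 24.2), (42, 24.4), (48, 24.5), (54, 22.0), (60, 22.2), (66, 22.9)]
-24 [(6, 17.6), (12, 20.0), (18, 19.1), (24, 24.8), (30, 25.1), (36, 23.4), (42, 25.8), (48, 23.5), (54, 23.2), (60, 22.3), (66, 24.2)]
```

Request:
{"op": "move_arm", "data": {"series": [[[0.7, 0, 0, -0.5, 0, 0, 0], [0.7, 0, 0, -1.5, 0, 0, 0], [0.7, 0, 0, -3, 0, 0, 0], [0.7, 0, 0, -5, 0, 0, 0], [0.7, 0, -1, -8, 0, 0, 0], [0.7, 0, -3, -11, 0, 0, 0], [0.7, 0, -4, -14, 0, 0, 0], [0.7, 0, -4, -16, 0, 0, 0], [0.7, 0, -4, -16, 0, 0, 0], [0.7, 0, -4, -16, 0, 0, 0]]]}}

```text
t: 24.8
tcp_pos: [428.9, -288.7, 218.1]
ee_rot: [0.0, 0.799, 0.601, 0.001]
ft_force: [-0.5, 0.4, -0.5]
finger_gap: 25.7
gripper_force: 0.0
```

```bash
python3 -c "
from h import *;st();clips()
from bench import cams
s=cams.snapshot('scene');cv2.imwrite('pics/g7.png',cv2.resize(s['pixels'][250:330,80:180][:,:,::-1],(700,560),interpolation=cv2.INTER_CUBIC))"
```

```text
t 24.8 origin [-50.64  -0.08] z 218.1 F [-0.63  0.21] -0.54 M [-0.023 -0.047  0.01 ]
24 [(6, 17.5), (12, 18.7), (24, 24.6), (30, 25.0), (36, 23.8), (42, 24.6), (48, 23.8), (54, 23.7), (60, 23.9), (66, 22.1)]
-24 [(0, 7.4), (6, 18.6), (12, 18.9), (24, 24.0), (30, 23.6), (36, 23.9), (42, 23.3), (48, 23.1), (54, 22.3), (60, 23.6), (66, 23.0)]
```

View pics/g7.png

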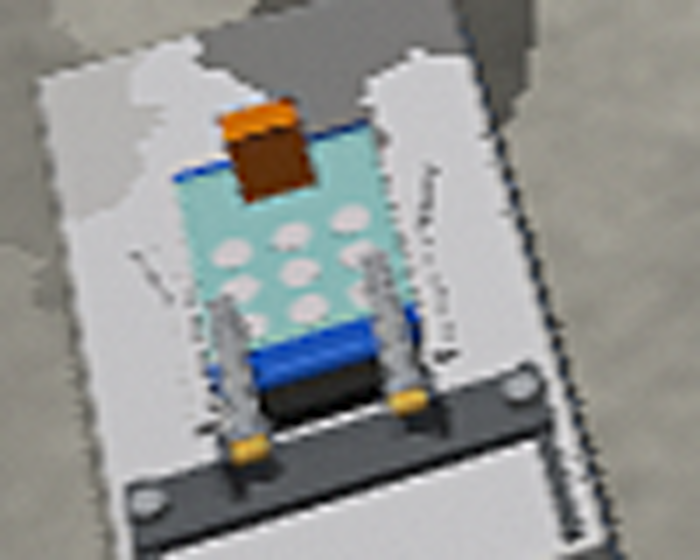

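The plate lies straight between the rails with its bead at the buffer, at (320,350), both clips down behind it, and the gripper clear. Handing in.

```bash
python3 -c "
from bench import job;print(job.sign_off())"
```

```text
the job is handed in; nothing more can be done
None
```

The plate is clipped into the viewer with both clips down behind the bead, the gripper is clear, and the job was handed in at about 25 s of the 61 s limit; sign-off returned no verdict.

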